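# Level a granite surface plate with its jack foot

### The job

The small granite surface plate on the bench is out of level. Lay the yellow spirit level lengthwise on the middle of the plate, pointing at the black-knobbed levelling foot, let go of it, and turn the foot's knob until the bubble sits between the two black lines. Then press the level firmly down on the plate, with a push of about 10 N and the bubble still between the lines, and finish while you are still pressing; leave the other things on the bench where they are.

Things in the scene. Friction and masses are not known exactly. Their poses are not given: they have to be found in the camera images.
- level: Yellow spirit level, 200 mm long (own x), 28 wide (y), 44 high (z), about 0.5 kg, black end caps. Origin: centre of its underside. Its body is 28 high all along; above that two solid top blocks reach from 32 to 100 mm either side of the middle, up to 44, and between them lies the green vial (15 thick, along x, top at 43). Grip it across its 28 mm width.
- bubble (a joint): Pale bubble (14 mm long) along the vial: its position in m, 0 in the middle, positive towards the level's own +x end, stops at 0.018. Black lines 10 mm either side of the middle, so it is between them within 3 mm of 0. It goes to the higher end, 2.4 mm for each 0.001 rad of slope, and settles about 1.5 s after any movement.
- plate: Dark granite plate, 250 mm long (own y), 160 wide (x), 50 thick, in a red frame. Origin: centre of its top face, about 90 mm above the bench. Its stand is fixed to the bench; turning the levelling foot at its -y end tips it by thousandths of a radian about two plain feet at its +y end.
- foot_knob (a point): Middle of the levelling foot's black round knob, 40 mm across, 28 high, upright axis, top 100 mm above the bench, 175 mm from the plate's middle at its -y end; 30 mm free to the granite; a red lug lies below, top at 47 mm. It turns in place, stiffly (0.12 N m). Clockwise from above raises that end of the plate: 0.00236 rad for each rad of turn (4 mm lead).
- block: Steel setup block 76 x 51 x 25 mm, 0.7 kg, a bystander. Origin: centre of its underside.
- can: Upright blue spray can, 52 mm across, 150 mm high, a bystander. Origin: centre of its underside.
- driver: Red-handled screwdriver lying on the bench, a bystander. Origin near its middle.
- bin: Blue open parts bin 80 x 120 x 50 mm, a bystander. Origin: centre of its underside.
Things that resemble listed ones, but are neither listed nor needed, are in the scene too. Of the things that look like the level, the middle-sized one is meant.

How it is judged:
By the outcome, as a careful person would: the job done as asked, in the order asked, and still so for the second after the job is handed in, while the arm keeps its last pose, push and grip.
It also fails if it takes over 72 s, if anything falls off the work surface, if the arm or the gripper's body presses on something with over 40 N, if the wrist force passes 120 N, or if a joint passes its speed limit or range.

### The arm

A 6-joint arm with a two-finger parallel gripper is mounted at the origin on the work surface. World frame = base frame: x ahead of the robot, y to its left, z up, the work surface at z = 0. Lengths are in m, angles in rad, forces in N, time in s.
With the tool pointing down it reaches from about 0.375 to 0.975 m from the base axis. Payload 3.8 kg.
Tool frame: the origin (TCP) lies midway between the tips of the shut fingers; the grasp point (between the pads) lies 19 mm behind it; z points along the fingers, y is the line along which they close (so a half turn about z gives the same grasp; the last joint's range is limited). The gripper opens to 88 mm and grips with 3 to 60 N. Pads are 18 mm wide; open, the fingers measure 123 mm over their backs; the gripper's body (75 mm by 187 mm) begins 45 mm behind the grasp point.
Start: joints at [1.304, 0.264, 1.604, -0, 1.274, -0.037], TCP at [0.154, 0.657, 0.239] pointing down, gripper open.
Joint ranges: [-2.63, 2.63], [-0.94, 2.18], [0.31, 2.57], [-1.31, 4.45], [0, 2.66], [-2.55, 2.55]. Speed limits (rad/s): [2.57, 2.57, 3.14, 3.14, 3.14, 3.14].

### API

Orientations are given as a rotation vector (axis times angle).
In Python, from cell import manip, inverse_kinematics, cams, order gives the robot as it stands. Calls block until the motion is done:
- manip.move_pose(position, orientation): joint-space move of the TCP to a pose.
- manip.move_linear(position, rate=0.15, rot=None): straight line of the TCP; rot=None keeps the orientation; rate is the mean speed in m/s.
- manip.set_joints(angles): joint-space move.
- manip.set_gripper(opening, force=None): finger opening in m; force is the grip in N (None keeps the last); returns when the fingers have stopped.
- manip.dwell(seconds).
- inverse_kinematics(position, orientation): joint angles nearest the present ones, or None.
- manip.state(): the state.
- cams.capture(name): name is "scene" or "top" or "wrist"; returns a dict with "image" (400x640x3 uint8, blue, green, red), "z_map" (400x640 float32, m along the optical axis (not along the pixel's ray), 0 where there is no reading), "intrinsics" (3x3 intrinsics, pixels), "position" and "orientation" of the camera in the world; the wrist camera has in their place "T_tool_cam" (4x4, takes a point from camera to tool coordinates, whose origin is the TCP and whose axes are the flange's). Camera axes: x right, y down, z forward; pixel columns grow to the right and rows downward; lengths in m; the calibration is good to about 2 mm. A picture is of the moment at which its call begins: read the wrist's pose just before it.
A pose or a line that the arm cannot do raises manip.IKError and nothing moves.
- order.close_job(): hands the job in; it is judged then, once.
The state is a dict: "clock": time; "joint_pos": joint angles; "joint_velocities": joint speeds; "tau": joint torques, N m; "tool_pos": TCP position; "tcp_rot": TCP orientation; "contact_force": force on the tool from outside, world axes, zero at the start; "moment": the same for the moment, N m; "gripper_width": finger opening in m; "grasp_force": force on a finger pad.
Only numpy, scipy, OpenCV 4.12 (cv2) and the standard library are available. Lean on these libraries where they do the work, as an engineer would, in place of code of your own. Each camera call takes 0.05 s, during which the arm holds its last target. There are 200 camera calls.

## Working session

There is one attempt and no reset: what is moved stays moved. The work goes in short steps, each a Python script; the robot and the scene stay as the last script left them, time stands still between calls to the robot, and variables do not carry over. Pictures are saved under pics/ and viewed, at most 10 in all, crops included, and the job is handed in when it is done.

```bash
mkdir -p pics; ls
cat > h.py <<'E'
import numpy as np, cv2
from scipy.spatial.transform import Rotation as R
from cell import manip, inverse_kinematics, cams, order
def cloud(c, T=None):
    K=np.array(c["intrinsics"]); z=c["z_map"]; v,u=np.mgrid[:z.shape[0],:z.shape[1]]
    P=np.stack([(u-K[0,2])/K[0,0]*z,(v-K[1,2])/K[1,1]*z,z],-1)
    if T is None:
        o=np.array(c["orientation"]); Rm=o if o.shape==(3,3) else R.from_rotvec(o).as_matrix(); p=np.array(c["position"])
    else: Rm,p=T[:3,:3],T[:3,3]
    W=P@Rm.T+p; W[z==0]=np.nan; return W
def wrist():
    s=manip.state(); c=cams.capture("wrist"); T=np.eye(4)
    T[:3,:3]=R.from_rotvec(s["tcp_rot"]).as_matrix(); T[:3,3]=s["tool_pos"]
    return c, T@np.array(c["T_tool_cam"])
def rot(yaw): # tool down, tool y axis at yaw+90deg, tool x at yaw
    return (R.from_euler('z',yaw)*R.from_euler('x',np.pi)).as_rotvec()
E
python3 - <<'E'
from h import *
for n in("scene","top"):
    c=cams.capture(n); cv2.imwrite(f"pics/{n}0.png",c["image"]); np.save(f"{n}0.npy",cloud(c)); print(n,c["position"],c["orientation"])
s=manip.state(); print(s["tcp_rot"],s["clock"],s["contact_force"],R.from_rotvec(s["tcp_rot"]).as_matrix().round(2))
E
```

```text
pics
scene [1.22058981 0.04931952 0.80893651] [-1.81811332 -1.77428179  0.6683157 ]
top [0.49167451 0.06738716 1.41341743] [-2.18037963  2.18486342 -0.04806522]
[-0.36014911 -3.12056617  0.00312169] 0.1 [-0.05805501  0.47855097 -0.10845842] [[-0.97  0.23 -0.  ]
 [ 0.23  0.97 -0.  ]
 [ 0.   -0.   -1.  ]]
```

View pics/top0.png

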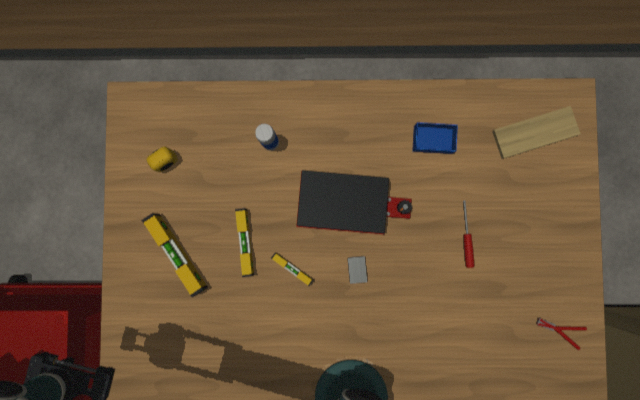

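View pics/scene0.png

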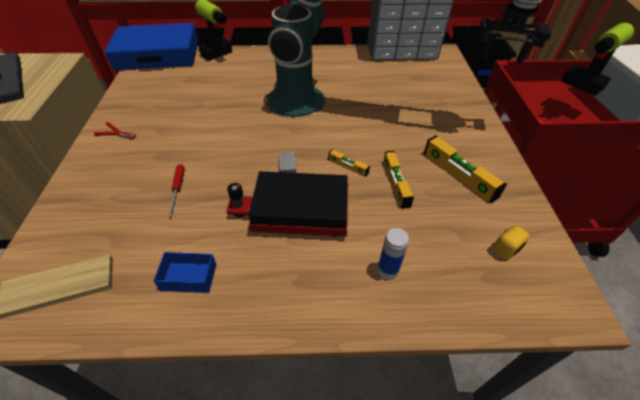

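In the top view there are three level-like things: large at (174,255), middle at (244,243) and small at (292,269). The middle one should be the target, which I'll check by its length. The plate is at (343,202) and the knob at (404,208). Next I'll measure them and take an enlarged crop.

Run:
```python
from h import *
im=cv2.imread("pics/top0.png"); W=np.load("top0.npy")
hsv=cv2.cvtColor(im,cv2.COLOR_BGR2HSV)
z=W[...,2]
def rect(m,name):
    p=W[m]; p=p[~np.isnan(p[:,0])]
    (c,s,a)=cv2.minAreaRect(p[:,:2].astype(np.float32)); b=cv2.boxPoints((c,s,a)); e=[b[1]-b[0],b[2]-b[1]]; e=max(e,key=np.linalg.norm)
    print(name,len(p),np.round(c,4),np.round(s,4),"long yaw",round(float(np.degrees(np.arctan2(e[1],e[0])))%180,2),"z",np.percentile(p[:,2],[5,50,95]).round(4))
def box(u0,u1,v0,v1):
    m=np.zeros(z.shape,bool); m[v0:v1,u0:u1]=1; return m
rect(box(135,212,205,300)&(z>.015),"big")
rect(box(228,260,200,285)&(z>.015),"mid")
rect(box(264,320,245,292)&(z>.01),"small")
pl=box(290,395,165,240)&(z>.08); rect(pl,"plate")
kn=box(388,420,190,225)&(z>.08); rect(kn,"knob"); print(W[kn][:,2].round(3)[:60])
rect(box(340,375,250,290)&(z>.01),"block"); rect(box(250,285,118,155)&(z>.1),"can")
cv2.imwrite("pics/crop.png",cv2.resize(im[190:310,130:420],None,fx=2.7,fy=2.7,interpolation=cv2.INTER_CUBIC))
```

```text
big 1538 [0.4184 0.5174] [0.2693 0.0417] long yaw 33.95 z [0.0248 0.0563 0.0625]
mid 751 [0.4531 0.3135] [0.2002 0.0299] long yaw 6.61 z [0.0239 0.042  0.0474]
small 356 [0.3703 0.1766] [0.1415 0.0599] long yaw 50.86 z [0.017  0.0292 0.0344]
plate 4938 [0.5698 0.0235] [0.2506 0.1605] long yaw 84.81 z [0.0846 0.0892 0.0937]
knob 161 [ 0.5541 -0.1494] [0.0373 0.0381] long yaw 134.41 z [0.0918 0.0993 0.1044]
[0.101 0.101 0.098 0.101 0.102 0.095 0.105 0.099 0.097 0.095 0.097 0.105
 0.1   0.105 0.101 0.1   0.101 0.098 0.098 0.092 0.096 0.097 0.101 0.099
 0.105 0.1   0.105 0.101 0.102 0.098 0.093 0.1   0.102 0.099 0.102 0.095
 0.098 0.1   0.095 0.103 0.104 0.103 0.1   0.104 0.095 0.096 0.102 0.094
 0.101 0.103 0.099 0.101 0.1   0.094 0.096 0.098 0.104 0.085 0.1   0.102]
block 453 [ 0.3715 -0.0198] [0.0761 0.0507] long yaw 4.61 z [0.0199 0.0243 0.0299]
can 333 [0.7547 0.2393] [0.0496 0.0498] long yaw 106.38 z [0.1069 0.1484 0.1532]
```

View pics/crop.png

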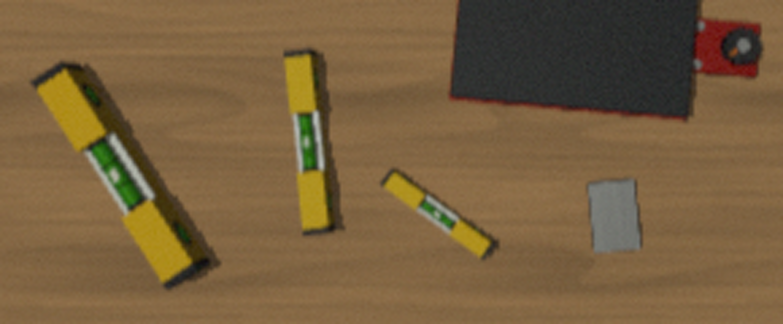

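The middle level at (244,243) measures 200 × 30 mm, while the others are 269 and about 141 mm, so it is the right one. The plate and knob positions agree with each other: 174 mm apart and on the same axis. I'll move above the level for a close look.

Run:
```python
from h import *
yaw=np.radians(186.6)
q=inverse_kinematics([.4531,.3135,.22],rot(yaw)); print(np.round(q,2))
manip.move_pose([.4531,.3135,.22],rot(yaw))
c,T=wrist(); W=cloud(c,T); np.save("w1.npy",W); cv2.imwrite("pics/w1.png",c["image"])
m=(W[...,2]>.015)&(W[...,2]<.06)&(np.hypot(W[...,0]-.4531,W[...,1]-.3135)<.115)
p=W[m]; print(len(p),cv2.minAreaRect(p[:,:2].astype(np.float32)),np.percentile(p[:,2],[5,50,95]), p.mean(0))
print(manip.state()["clock"])
```

```text
[ 0.56  0.04  1.89  0.    1.21 -1.13]
6589 ((0.45729681849479675, 0.2706547975540161), (0.19962964951992035, 0.11481406539678574), 6.730693817138672) [0.02956167 0.04396661 0.04569001] [0.44116341 0.30388299 0.04099154]
1.8167
```

View pics/w1.png

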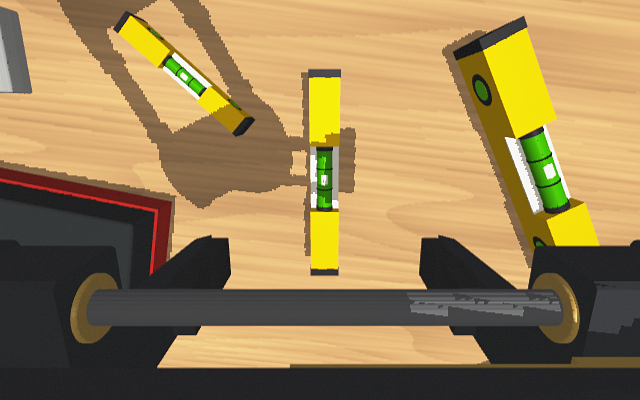

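The wrist view shows the level at columns 308–340 and rows 70–275, with the vial near (323,180). The small level at the upper left got into my mask. I'll restrict the mask, then grasp and lift.

Run:
```python
from h import *
W=np.load("w1.npy"); m=np.zeros(W.shape[:2],bool); m[60:285,295:350]=1
m&=(W[...,2]>.025)&(W[...,2]<.06)
p=W[m]; (c,s,a)=cv2.minAreaRect(p[:,:2].astype(np.float32)); print(c,s,a,np.percentile(p[:,2],95))
assert .19<max(s)<.21 and .022<min(s)<.034
b=a if s[0]>s[1] else a-90
yaw=np.radians(b%180+180); print(np.degrees(yaw))
manip.move_pose([*c,.1],rot(yaw))
manip.move_linear([*c,.006],rate=.12)
manip.set_gripper(.02,force=30)
s=manip.state(); print(s["gripper_width"],s["grasp_force"],s["contact_force"],s["tool_pos"])
manip.move_linear([*c,.20],rate=.2)
s=manip.state(); print(s["gripper_width"],s["contact_force"],s["clock"])
# place
pc=np.array([.5698,.0235]); py=np.radians(84.8)
print(np.round(inverse_kinematics([*pc,.2],rot(py)),2))
manip.move_pose([*pc,.2],rot(py))
c,T=wrist(); W=cloud(c,T); np.save("w2.npy",W); cv2.imwrite("pics/w2.png",c["image"])
s=manip.state(); print(s["gripper_width"],s["contact_force"],s["clock"],s["tool_pos"])
```

```text
(0.4522484540939331, 0.3133986294269562) (0.19966347515583038, 0.029214901849627495) 6.522055149078369 0.04572831019583618
186.52205514907837
0.027758096825874545 29.99981221742928 [-0.15403139  0.25859515 -1.06958062] [0.45221368 0.31348028 0.00595828]
0.028071946028901996 [-0.82825292  0.10227397 -4.89058294] 5.35
[-0.    0.09  1.87 -0.    1.17  0.09]
0.027620127944598147 [ 0.41605315  0.58082826 -5.16729399] 6.5917 [0.56936237 0.02447486 0.19938432]
```

View pics/w2.png

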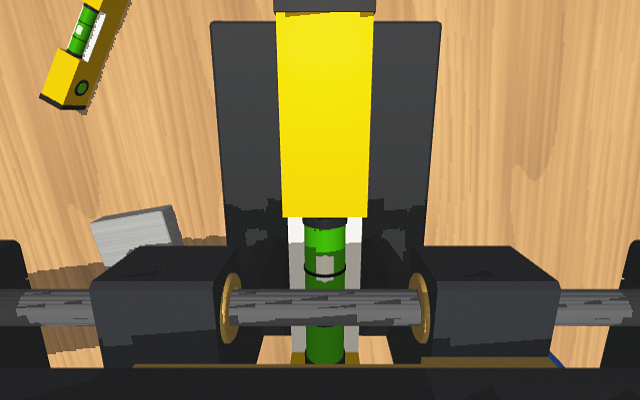

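The level is held in line with the plate: its end cap is at the top centre, near (325,5), and the plate is behind it. I'll lower it to contact and release.

Run:
```python
from h import *
pc=[.5698,.0235]
manip.move_linear([*pc,.102],rate=.12)
f0=manip.state()["contact_force"][2]; z=.102
while z>.088:
    z-=.001; manip.move_linear([*pc,z],rate=.03)
    f=manip.state()["contact_force"][2]
    if f-f0>2.5: break
print(z,f0,f,manip.state()["clock"])
manip.set_gripper(.05); 
s=manip.state(); print(s["gripper_width"],s["contact_force"],s["tool_pos"])
manip.move_linear([*pc,.24],rate=.2)
manip.move_linear([.5698+.009,.0235-.10,.25],rate=.25)
manip.dwell(.8)
for n in("wrist","top","scene"):
    if n=="wrist":c,T=wrist();W=cloud(c,T)
    else:c=cams.capture(n);W=cloud(c)
    np.save(n+"3.npy",W);cv2.imwrite(f"pics/{n}3.png",c["image"])
W=np.load("wrist3.npy");m=(W[...,2]>.105)&(W[...,2]<.15)&(np.abs(W[...,0]-.57)<.06)&(np.abs(W[...,1]-.0235)<.12)
print(cv2.minAreaRect(W[m][:,:2].astype(np.float32)),manip.state()["clock"])
```

```text
0.09499999999999999 -5.4602085933037285 -0.8086291968216384 9.3083
0.050112391435980196 [-0.33193818 -1.09401448  0.07562345] [0.56999256 0.02351004 0.09515688]
((0.5669832825660706, -0.006119661033153534), (0.14317893981933594, 0.028620528057217598), 84.65901947021484) 12.1917
```

View pics/wrist3.png

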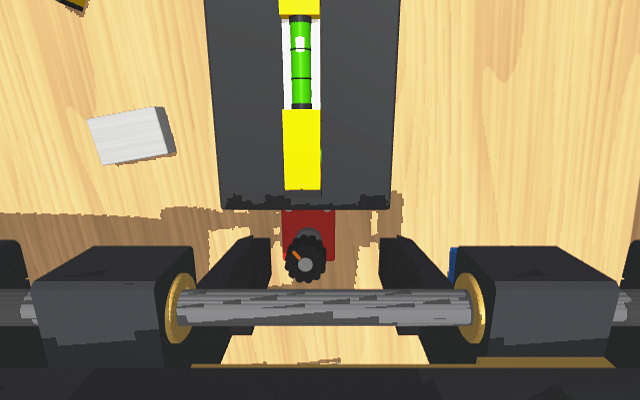

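The level lies along the middle of the plate, pointing at the knob at (305,258). The bubble at (300,44) sits past the upper line, towards +y, so the knob end has to go up, which means clockwise. I'll measure the bubble along the level's axis.

```bash
cat >> h.py <<'E'
from scipy.ndimage import map_coordinates
PC=np.array([.5698,.0235]); YAW=np.radians(84.8); LOOK=[.5788,-.0765,.25]
def profile(c,T,ctr,ztop=.132):
    "mean colour along the vial's top, s=+ towards +y (away from the foot)"
    s=np.arange(-.032,.0321,.0005); d=np.array([np.cos(YAW),np.sin(YAW),0]); n=np.array([-d[1],d[0],0]); K=np.array(c["intrinsics"]); out=0
    for o in (-.002,0,.002):
        P=np.r_[ctr,ztop]+s[:,None]*d+o*n
        Q=(P-T[:3,3])@T[:3,:3]; uv=Q[:,:2]/Q[:,2:]*[K[0,0],K[1,1]]+[K[0,2],K[1,2]]
        out=out+np.stack([map_coordinates(c["image"][...,k].astype(float),[uv[:,1],uv[:,0]],order=1) for k in range(3)],1)/3
    return s,out
E
python3 - <<'E'
from h import *
c,T=wrist()
W=cloud(c,T); m=(W[...,2]>.11)&(W[...,2]<.15)
m&=(np.abs(W[...,0]-.57)<.06)&(np.abs(W[...,1])<.12)
s,o=profile(c,T,PC)
for a,b in zip(s[::2],o[::2]): print(int(a*1e4)/10,b.astype(int),end="; ")
k=(W[...,2]>.085)&(np.hypot(W[...,0]-.554,W[...,1]+.1494)<.035)
print("\nknob",cv2.minEnclosingCircle(W[k][:,:2].astype(np.float32)),np.median(W[k][:,2]),"plate z",np.median(W[...,2][(np.abs(W[...,2]-.09)<.01)&(W[...,1]>-.09)]))
e=W[m]; print("end y",np.percentile(e[:,1],.5))
E
```

```text
-32.0 [71 68 68]; -31.0 [70 69 70]; -30.0 [70 72 70]; -29.0 [ 44 174  83]; -27.9 [ 18 233  96]; -26.9 [ 19 230  95]; -25.9 [ 19 230  94]; -24.9 [ 20 230  95]; -23.9 [ 20 230  95]; -22.9 [ 20 230  95]; -21.9 [ 20 230  94]; -20.9 [ 21 230  95]; -19.9 [ 21 230  95]; -18.9 [ 20 230  95]; -17.9 [ 22 230  96]; -16.9 [ 21 231  96]; -15.9 [ 21 230  96]; -14.9 [ 22 230  95]; -13.9 [ 23 231  96]; -12.9 [ 23 231  96]; -11.9 [ 36 108  59]; -10.9 [ 33 155  67]; -9.9 [ 22 235  99]; -8.9 [ 24 231  99]; -7.9 [ 23 231  98]; -6.9 [ 23 231  98]; -5.9 [ 24 231  99]; -4.9 [ 24 231  99]; -3.9 [ 25 231  99]; -2.9 [ 25 232 100]; -1.9 [ 25 231  99]; -0.9 [ 25 231  99]; 0.0 [ 25 231  99]; 1.0 [ 25 231  99]; 2.0 [ 26 231  99]; 3.0 [ 26 231  99]; 4.0 [ 25 231 100]; 5.0 [ 22 231  96]; 6.0 [ 68 233 128]; 7.0 [231 248 240]; 8.0 [202 207 211]; 9.0 [165 175 179]; 10.0 [253 251 252]; 11.0 [250 248 249]; 12.0 [249 247 249]; 13.0 [249 247 249]; 14.0 [249 247 249]; 15.0 [251 247 250]; 16.0 [199 243 214]; 17.0 [ 26 230  98]; 18.0 [ 22 231  98]; 19.0 [ 23 230  97]; 20.0 [ 24 231  99]; 21.0 [ 24 230  98]; 22.0 [ 24 230  98]; 23.0 [ 25 231  99]; 24.0 [ 23 231  99]; 25.0 [ 23 232  98]; 26.0 [ 45 147  73]; 27.0 [77 68 75]; 28.0 [75 72 75]; 29.0 [76 73 75]; 30.0 [67 65 67]; 31.0 [ 32 218 233]; 32.0 [ 40 247 248]; 
knob ((0.553070604801178, -0.1507095992565155), 0.020449649542570114) 0.10042381240986886 plate z 0.08988627679676542
end y -0.07678183365145125
```

The lines are at −11.5 and +8.7 mm and the bubble's centre is at +11.2. The true offset is therefore about +12.6 mm, which is not at the stop. That calls for about 2.22 rad clockwise, which fits in a single grip.

```bash
cat >> h.py <<'E'
K0=[.5535,-.1505]
def bubble():
    c,T=wrist(); s,o=profile(c,T,PC); d=o[:,1]-0; pale=o[:,0]>120; dark=(o[:,1]<190)&(np.abs(s)<.02)
    print("pale",s[pale].min()*1e3,s[pale].max()*1e3,"dark",(s[dark]*1e3).round(1)); return c,s,o
def turn(a,q6):
    "turn knob clockwise by a (rad), from last-joint angle q6"
    yaw=np.arctan2(K0[1],K0[0])+np.pi/2-q6
    manip.move_pose([*K0,.14],rot(yaw)); manip.set_gripper(.056,force=30)
    manip.move_linear([*K0,.078],rate=.1); manip.set_gripper(.03)
    s=manip.state(); q=np.array(s["joint_pos"]); print("grip",s["gripper_width"],s["contact_force"].round(1) if hasattr(s["contact_force"],'round') else s["contact_force"],q.round(2))
    q[5]+=a; manip.set_joints(q); s=manip.state(); print("turned",s["joint_pos"][5],s["moment"],s["contact_force"])
    manip.set_gripper(.056); manip.move_linear([*K0,.14],rate=.12)
    manip.move_pose(LOOK,rot(YAW)); manip.dwell(1.2); c,_,_=bubble(); print(manip.state()["clock"]); return c
E
python3 - <<'E'
from h import *
c=turn(2.22,-1.11); cv2.imwrite("pics/t1.png",c["image"])
E
```

```text
grip 0.039083569667212374 [-0.2 -0.5  2.8] [-0.31  0.23  1.97 -0.    0.95 -1.15]
turned 1.0672726840474114 [-0.00148187  0.91541028  0.1180247 ] [-4.83606849 -0.77301356  6.18499654]
pale -5.499999999999977 4.500000000000032 dark [-11.5 -11.  -10.5 -10.    8.5   9.    9.5  10. ]
20.0333
```

View pics/t1.png

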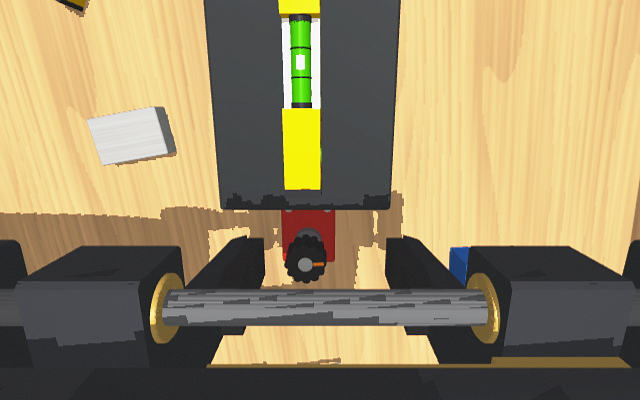

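The bubble at (300,62) is between the lines at about +0.25 mm, and the block and level haven't moved. Now I'll press with the open fingers, one on each top block, symmetric about the vial.

Run:
```python
from h import *
yaw=YAW+np.pi/2
print(np.round(inverse_kinematics([*PC,.18],rot(yaw)),2))
manip.move_pose([*PC,.18],rot(yaw)); manip.set_gripper(.088)
manip.move_linear([*PC,.138],rate=.1); manip.dwell(.5)
g=lambda: np.mean([(manip.dwell(.05),manip.state()["contact_force"][2])[1] for _ in range(4)])
f0=g(); z=.138
while z>.120:
    z-=.0005; manip.move_linear([*PC,z],rate=.02); f=g()-f0
    if f>4: break
print(z,f,f0,manip.state()["clock"])
for _ in range(12):
    if f>9.3: break
    z-=.0002; manip.move_linear([*PC,z],rate=.02); f=g()-f0; print(round(z,4),round(f,2))
manip.dwell(1.5); s=manip.state(); print(g()-f0,s["contact_force"],s["moment"],s["tool_pos"],s["clock"])
c,T=wrist(); cv2.imwrite("pics/p1.png",c["image"]); d=cams.capture("scene"); cv2.imwrite("pics/p1s.png",cv2.resize(d["image"][150:260,220:420],None,fx=4,fy=4,interpolation=cv2.INTER_CUBIC))
```

```text
[-0.    0.11  1.89  0.    1.13 -1.48]
0.134 4.290286492520114 -0.1694450805046298 26.8
0.1338 6.45
0.1336 7.15
0.1334 8.55
0.1332 9.78
9.519530251280742 [-4.36499102 -1.74855976  9.47304307] [0.12646133 0.66384989 0.05711764] [0.56993158 0.02350352 0.13437775] 30.1
```

View pics/p1.png

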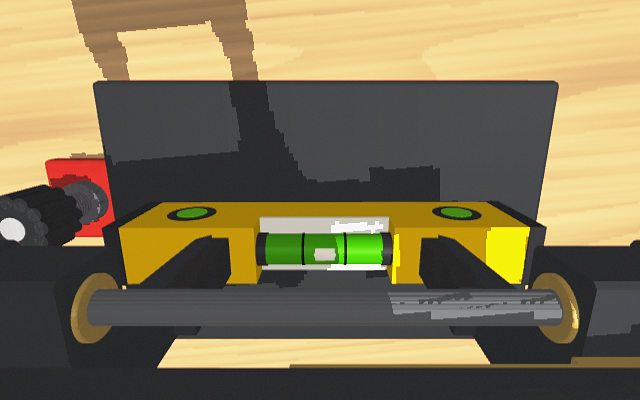

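View pics/p1s.png

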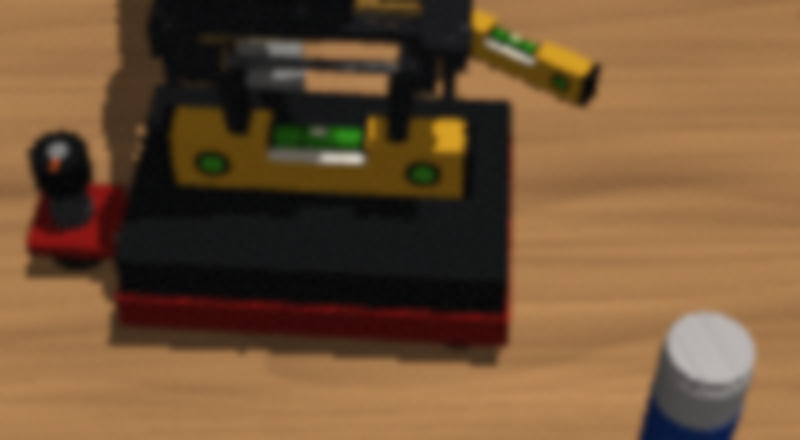

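While pressing, the bubble at (325,254) sits centred between the lines at columns 303 and 345, with a push of about 9.5 N. I'm handing the job in now.

Run:
```python
from h import *
print(manip.state()["contact_force"],order.close_job())
```

```text
the job is handed in; nothing more can be done
[-3.49927113  0.09490358  8.99749946] None
```

I handed the job in at about 30 s of the 72 s, with the level on the plate pointing at the foot, the bubble within about 1 mm of centre, and the arm pressing down at about 9 N; no verdict came back.

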